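# Open the patient-card box and tip its index guide forward

## Task

Get the green patient-card box ready for use: with the fingertips push its lid up by the thumb lip and over, until it falls back and stays open by its own weight, then push the red index guide inside forward, towards the thumb-lip side, until it has tipped over and leans on the front cards. Leave the box standing where it is, and do not shift, knock over or pick up anything else on the desk.

Things in the scene. Friction and masses are not known exactly. Their poses are not given: they have to be found in the camera images.
- card_box: green steel card box, loose, about 1.5 kg, standing on the desk: body 165 mm deep (x) by 180 mm wide (y) by 95 mm high, walls 3 mm; with the closed lid 140 mm high. Origin: centre of its underside; z up, x from the thumb-lip (front) side to the hinge (back) side. Inside, cards 100 mm tall stand with their tops 98 to 106 mm above the desk: a pack behind the guide leaning back 0.25 rad, and a pack in front leaning forward 0.35 rad. Between the two packs stands the red guide.
- lid (a joint): lid of the box (0.2 kg, 45 mm deep, open underneath), hinged along the back top edge of the body at x = +82.5 mm, z = 95.5 mm in the box frame. 0 = closed, grows as it opens; 2.0 rad (leaning back) is its stop. It has no catch and only little friction: released below about 1.2 rad it falls shut, beyond that it falls open onto the stop and stays.
- lip (a point): middle of the outer edge of the lid's steel thumb lip, on its underside. The lip is 80 mm wide, 4 mm thick and sticks out level 20 mm from the box front at 95.5 mm above the desk when closed; its outer edge lies 185 mm from the hinge axis and turns with the lid.
- guide (a joint): red plastic index guide, a 3 mm thick upright leaf 152 mm wide in the box, pivoted at its foot at x = -12 mm, z = 6 mm in the box frame. 0 = leaning back 0.25 rad (start); grows as its top is pushed towards the thumb-lip side (-x of the box); upright at 0.25 rad; its stop at 0.60 rad is leaning forward on the front cards. It weighs 50 g and falls to whichever side it leans, so a light push past upright tips it.
- tab_top (a point): middle of the top edge of the red guide's tab, 128 mm from the pivot, 130 mm above the desk at the start. The tab is 70 mm wide and stands up above the cards by about 25 mm; it can be reached only when the lid is open. A fingertip fits behind it, above the back cards, in the gap of some 60 mm between the tab and the box's back edge.
- pill_bottle: amber pill bottle with white cap, 44 mm diameter, 85 mm high, beside the box (on its +y side); leave it alone. Origin: centre of its underside.
- green_carton: green and white medicine carton, 105 x 48 x 30 mm, beside the box (on its -y side); leave it alone. Origin: centre of its underside.
- stamp: self-inking stamp, navy and black with a red top, 42 x 62 x 68 mm, near the box's front corner on its -y side; leave it alone. Origin: centre of its underside.
- ointment_jar: white ointment jar with blue cap, 56 mm diameter, 42 mm high; leave it alone. Origin: centre of its underside.
- tumbler: steel tumbler, 70 mm diameter, 95 mm high; leave it alone. Origin: centre of its underside.
- red_carton: white and red medicine carton, 120 x 55 x 25 mm; leave it alone. Origin: centre of its underside.
- thermometer_case: blue thermometer case, 130 x 26 x 18 mm; leave it alone. Origin: centre of its underside.

How it is judged:
By the outcome, as a careful person would: the job done as asked, in the order asked, and still so for the second after the job is handed in, with the robot touching nothing.
It also fails if it takes over 54 s, if anything falls off the work surface, if the arm or the gripper's body presses on something with over 40 N, if the wrist force passes 120 N, or if a joint passes its speed limit or range.

## Robot

A 6-joint arm with a two-finger parallel gripper is mounted at the origin on the work surface. World frame = base frame: x ahead of the robot, y to its left, z up, the work surface at z = 0. Lengths are in m, angles in rad, forces in N, time in s.
With the tool pointing down it reaches from about 0.4 to 0.825 m from the base axis. Payload 7 kg.
Tool frame: the origin (TCP) lies between the finger pads; the fingertips stand 22 mm ahead of it and the grasp point (between the pads) lies 3 mm ahead of it; z points along the fingers, y is the direction in which the jaws open and shut (so a half turn about z gives the same grasp; the last joint's range is limited). The gripper opens to 88 mm and grips with 3 to 60 N. Pads are 19 mm wide; open, the fingers measure 130 mm over their backs; the gripper's body (78 mm by 193 mm) begins 47 mm behind the grasp point.
Start: joints at [-0.98, 0.359, 0.012, 0, -1.224, -0.288], TCP at [0.201, -0.644, 0.249] pointing down, gripper open.
Joint ranges: [-3.07, 3.07], [-1.43, 2.12], [-1.02, 1.25], [-3.03, 1.67], [-3.05, -0], [-3.03, 3.03]. Speed limits (rad/s): [2.39, 2.39, 3.01, 3.14, 3.14, 3.14].

## Interface

Orientations are given as [roll, pitch, yaw] about the fixed x, y, z axes, in that order (R = Rz(yaw) Ry(pitch) Rx(roll)).
In Python, from station import arm, optics gives the robot as it stands. The module is installed in compiled form; this text tells all that it offers.
- The arm moves only by the tool jog_arm, never from a script. Its argument "motion" is a list that holds one entry, the list of rows, each a list of 7 numbers: the shift along the tool's x, y, z in m, then the turn, a rotation vector about the tool's x, y, z in degrees, then the finger opening in m, from 0 to 0.0876. In form: [[[x, y, z, rx, ry, rz, grip], ...]]. A call has 1 to 8 rows; each row is the pose to reach, as a shift and turn from the pose measured when the call began, along the tool's axes at that moment; what a row does not reach only later rows make up. A row lasts 1/10 s, in which the tool goes at most 50 mm and 8.59 degrees, less where a joint would pass 70% of its speed; a pose out of reach is approached as far as the arm can. A call with a gripper value outside its range is refused whole. The fingers move at their own pace and stop on an object; "newtons" is the grip in N (left out, the last holds). Time passes only in rows, so rows that repeat a pose let the fingers close. It gives the time, the measured TCP pose, the force and the opening at its end, in the units of the state.
- arm.get_state(): the state, without advancing time (a new reading comes with each control period).
- optics.grab_frame(name): name is "side" or "top"; returns the picture (384x512x3 uint8, red, green, blue); there is no depth.
- optics.camera_model(name): a dict with "mtx" (3x3 intrinsics, pixels), "D" ([k1, k2, p1, p2, k3] as OpenCV has them; the pictures are not rectified), "R" (3x3) and "t" (3): a world point X has camera coordinates R X + t. Camera axes: x right, y down, z forward; pixel columns grow to the right and rows downward; lengths in m; the calibration is good to about 2 mm. A picture is of the moment at which its call begins. camera_model takes no time and is no camera call.
- arm.job_done(): hands the job in, once; it reports no verdict.
The state is a dict: "t": time; "q": joint angles; "qd": joint speeds; "joint_efforts": joint torques, N m; "eef_pos": TCP position; "ee_rot": TCP orientation; "force": force on the tool from outside, world axes, zero at the start; "moment": the same for the moment, N m; "width": finger opening in m.
Only numpy, scipy, OpenCV 4.12 (cv2) and the standard library are available. Lean on these libraries where they do the work, as an engineer would, in place of code of your own. Each camera call takes 0.05 s, during which the arm holds its last target.

## Working session

There is one attempt and no reset: what is moved stays moved. The work goes in short steps, Python scripts to look and compute and a tool call to move; the robot and the scene stay as the last step left them, time stands still between calls to the robot, and variables do not carry over. Pictures are saved under pics/ and viewed, and the job is handed in when it is done.

Besides the shell and the picture viewer there is one more tool, called after "Emit:" by a JSON object that holds its "api" and its "payload". jog_arm: Moves the arm, as the interface text tells. Its arguments: {"type":"object","properties":{"motion":{"type":"array","items":{"type":"array","items":{"type":"array","items":{"type":"number"}}}},"newtons":{"type":"number"}},"required":["motion"]}

```bash
mkdir -p pics
python3 - <<'E'
from station import arm, optics
import cv2
s=arm.get_state(); print(s)
for n in("side","top"):
    im=optics.grab_frame(n); cv2.imwrite(f"pics/{n}0.png",im[:,:,::-1])
    c=optics.camera_model(n); print(n,c)
E
```

```text
{'t': 0.0, 'q': array([-9.79903661e-01,  3.59410221e-01,  1.10374412e-02, -3.67783747e-04,
       -1.22410235e+00, -2.88122375e-01]), 'qd': array([-0.00017746,  0.00093148, -0.00012555,  0.00067694,  0.00228824,
       -0.00091234]), 'joint_efforts': array([-1.89130878e-03, -5.82725251e+01,  2.93052614e+01,  6.99729592e+00,
        6.85297549e-03, -1.68699376e-04]), 'eef_pos': array([ 0.20111565, -0.64385283,  0.24759507]), 'ee_rot': array([ 3.13988481e+00, -1.45599954e-04, -2.83894750e+00]), 'force': array([ 0.60448982, -0.571293  , -1.08687096]), 'moment': array([-0.00363144,  0.01787261,  0.02832693]), 'width': 0.08777736264189454}
side {'mtx': array([[387.64860707,   0.        , 253.78477599],
       [  0.        , 387.64860707, 189.30155685],
       [  0.        ,   0.        ,   1.        ]]), 'D': array([-0.04013141,  0.        ,  0.        ,  0.        ,  0.        ]), 'R': array([[ 0.98957186, -0.14313881,  0.01608742],
       [-0.05745746, -0.49468634, -0.86717015],
       [ 0.13208393,  0.85720284, -0.49775208]]), 't': array([-0.5613617 ,  0.11912558,  1.02086928])}
top {'mtx': array([[418.15352621,   0.        , 252.71159614],
       [  0.        , 418.15352621, 191.79172388],
       [  0.        ,   0.        ,   1.        ]]), 'D': array([-0.14369862,  0.        ,  0.        ,  0.        ,  0.        ]), 'R': array([[-0.00357558, -0.99964667, -0.02633922],
       [-0.99107268,  0.00705285, -0.13313599],
       [ 0.13327471,  0.02562804, -0.99074772]]), 't': array([0.02121565, 0.56948079, 1.31293951])}
```

View pics/side0.png

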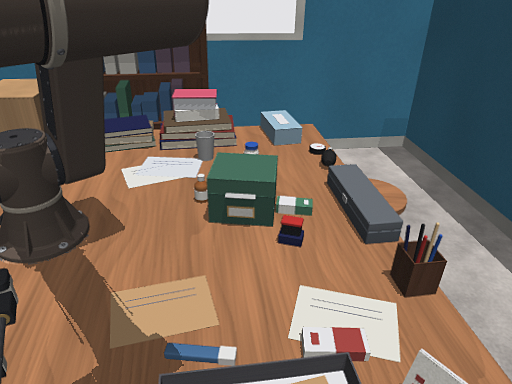

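View pics/top0.png

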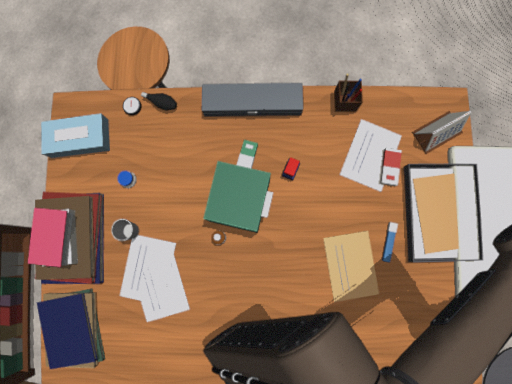

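The side view shows the green box (centre about 243,190), with its lip facing the camera at about (240,196). The top view has the lid at about (238,197) and the lip on its right at (267,204), so the front faces −y. I'll measure the box next.

```bash
cat > h.py <<'E'
import cv2, numpy as np
from station import arm, optics
def ray(n,px):
    c=optics.camera_model(n)
    p=cv2.undistortPoints(np.array(px,float).reshape(-1,1,2),c["mtx"],c["D"]).reshape(-1,2)
    d=np.c_[p,np.ones(len(p))]@c["R"]; o=-c["R"].T@c["t"]
    return o,d
def plane(n,px,z):
    o,d=ray(n,px); return o+d*((z-o[2])/d[:,2])[:,None]
def proj(n,X):
    c=optics.camera_model(n); r,_=cv2.Rodrigues(c["R"])
    return cv2.projectPoints(np.array(X,float).reshape(-1,3),r,c["t"],c["mtx"],c["D"])[0].reshape(-1,2)
E
python3 - <<'E'
from h import *
im=cv2.imread("pics/top0.png"); hsv=cv2.cvtColor(im,cv2.COLOR_BGR2HSV)
m=cv2.inRange(hsv,(60,80,30),(95,255,255)); m[:, :195]=0; m[:,285:]=0;m[:150]=0;m[240:]=0
m=cv2.morphologyEx(m,cv2.MORPH_OPEN,np.ones((5,5)))
cs,_=cv2.findContours(m,0,2); c=max(cs,key=cv2.contourArea)
r=cv2.minAreaRect(c); b=cv2.boxPoints(r); print(r,b)
print(plane("top",b,.14))
ap=cv2.approxPolyDP(c,4,True).reshape(-1,2);print(ap,plane("top",ap,.14))
w=cv2.resize(im[140:250,190:310],None,fx=6,fy=5,interpolation=cv2.INTER_CUBIC);cv2.imwrite("pics/c0.png",w)
s=cv2.imread("pics/side0.png");cv2.imwrite("pics/c1.png",cv2.resize(s[130:260,180:330],None,fx=5,fy=4.5,interpolation=cv2.INTER_CUBIC))
E
```

```text
((237.0783233642578, 196.4710235595703), (54.29185104370117, 59.61912536621094), 13.392498016357422) [[203.76608 219.1824 ]
 [217.5751  161.18454]
 [270.39056 173.75964]
 [256.58154 231.7575 ]]
[[ 0.47467501  0.16160242  0.14      ]
 [ 0.65019044  0.12164848  0.14      ]
 [ 0.61015266 -0.03773686  0.14      ]
 [ 0.4368118   0.00454551  0.14      ]]
[[218 163]
 [205 218]
 [257 230]
 [268 174]] [[ 0.64456912  0.12030427  0.14      ]
 [ 0.47818897  0.15793633  0.14      ]
 [ 0.44198885  0.0032861   0.14      ]
 [ 0.60947589 -0.03055586  0.14      ]]
```

View pics/c0.png

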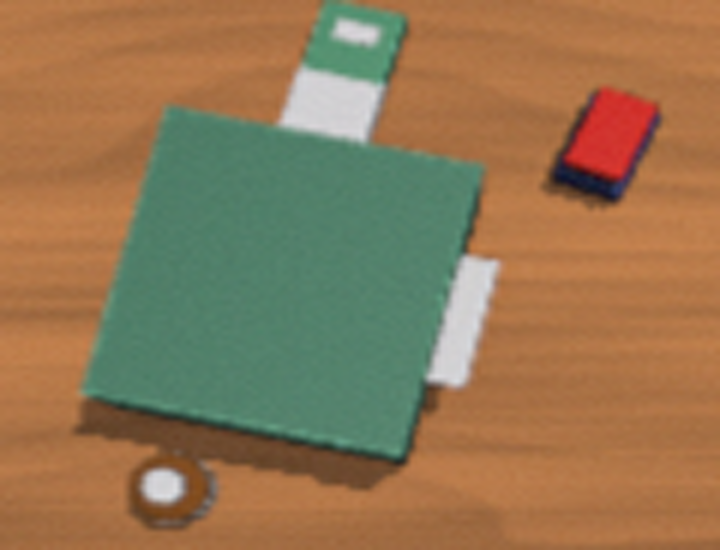

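View pics/c1.png

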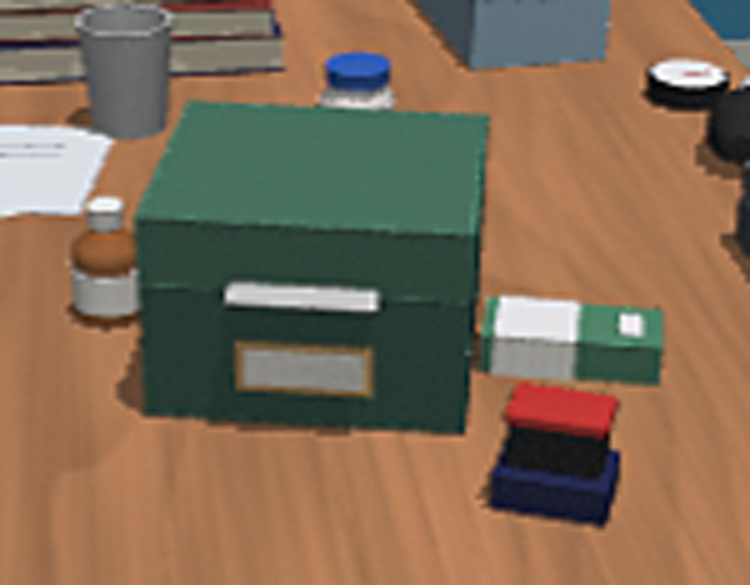

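```bash
cat >> h.py <<'E'
from scipy.spatial.transform import Rotation as Ro
from scipy.optimize import least_squares
def box_pts(p,P):
    c,s=np.cos(p[2]),np.sin(p[2]); P=np.array(P,float)
    return np.c_[p[0]+c*P[:,0]-s*P[:,1],p[1]+s*P[:,0]+c*P[:,1],P[:,2]]
def delta(pos,R):
    s=arm.get_state(); R0=Ro.from_euler('xyz',s['ee_rot'])
    d=R0.inv().apply(np.array(pos)-s['eef_pos']); r=(R0.inv()*R).as_rotvec(degrees=True)
    return np.round(d,3),np.round(r,1)
E
python3 - <<'E'
from h import *
top=np.array([[165,107],[484,165],[402,462],[83,395],[499,260],[465,388]])/[6,5]+[190,140]-.45
Pt=[[82.5,-90,140],[-82.5,-90,140],[-82.5,90,140],[82.5,90,140],[-102.5,-40,97.5],[-102.5,40,97.5]]
side=np.array([[137,218],[482,235],[488,118],[187,101],[145,412],[463,433]])/[5,4.5]+[180,130]-.45
Ps=[[-82.5,90,140],[-82.5,-90,140],[82.5,-90,140],[82.5,90,140],[-82.5,90,0],[-82.5,-90,0]]
Pt=np.array(Pt)/1e3;Ps=np.array(Ps)/1e3
f=lambda p,a,b:np.r_[a*(proj("top",box_pts(p,Pt))-top).ravel(),b*(proj("side",box_pts(p,Ps))-side).ravel()]
for a,b in((1,0),(0,1),(1,1)):
    r=least_squares(f,[.543,.063,1.33],args=(a,b),x_scale=[.01,.01,.1]);print(r.x,np.sqrt(r.cost/12),np.degrees(r.x[2]))
p=r.x
print("lip",box_pts(p,[[-.1025,0,.0955]]),"resid",f(p,1,1).round(1))
print("stamp",plane("top",[[300.8/1-10,168]],.068), "bottle",plane("top",[[217.5,237]],.085),"carton",plane("top",[[248,153]],.03))
E
```

```text
[0.54482668 0.06348707 1.34126218] 0.22713220717224972 76.84866229969509
[0.54704421 0.06506776 1.33966483] 0.36127897696580297 76.75714100041884
[0.54597267 0.06377875 1.34037097] 0.5105909932932104 76.79759950164684
lip [[ 0.52256252 -0.0360121   0.0955    ]] resid [-0.1 -0.5 -0.1 -0.3  0.2 -1.1 -0.6 -0.2  0.   0.1 -0.  -0.2 -0.9  0.
 -1.   0.1 -0.  -0.7 -0.2  0.  -0.2  1.1  0.6  0.5]
stamp [[ 0.64112177 -0.10410136  0.068     ]] bottle [[0.42316392 0.12629289 0.085     ]] carton [[0.69990803 0.03347379 0.03      ]]
```

```bash
cat >> h.py <<'E'
BP=[.546,.064,np.radians(76.8)]
def tip(bx,bz,phi,by=.008):
    """tip centre at box (bx,by,bz), pitch phi deg below horizontal -> tcp pos, Rotation"""
    yv=np.array([-np.sin(BP[2]),np.cos(BP[2]),0]); f=np.array([np.cos(BP[2]),np.sin(BP[2]),0])
    ph=np.radians(phi); z=np.cos(ph)*f-np.sin(ph)*np.array([0,0,1.])
    R=Ro.from_matrix(np.c_[np.cross(yv,z),yv,z])
    return box_pts(BP,[[bx,by,bz]])[0]-.022*z,R
def lipT(th,phi,L=.014,h=.010):
    E=np.array([.0825-.185*np.cos(th),.0955+.185*np.sin(th)]);p=np.radians(phi)
    return E+L*np.array([np.cos(p),-np.sin(p)])-h*np.array([np.sin(p),np.cos(p)])
E
python3 - <<'E'
from h import *
print(tip(-.2,.2,45)[0],*delta(*tip(-.2,.2,45)))
E
```

```text
[ 0.48898889 -0.14403431  0.21555635] [-0.424  0.391  0.033] [-23.2 -40.8 -56.3]
```

Emit:
{"api": "jog_arm", "payload": {"motion": [[[-0.1,0.1,0,-5,-9,-12,0],[-0.2,0.19,0,-10,-18,-25,0],[-0.3,0.28,0.01,-15,-27,-38,0],[-0.37,0.34,0.02,-19,-34,-47,0],[-0.424,0.391,0.033,-23.2,-40.8,-56.3,0],[-0.424,0.391,0.033,-23.2,-40.8,-56.3,0],[-0.424,0.391,0.033,-23.2,-40.8,-56.3,0],[-0.424,0.391,0.033,-23.2,-40.8,-56.3,0]]], "newtons": 20}}

```text
t: 0.9
eef_pos: [0.4003, -0.2963, 0.229]
ee_rot: [3.114, 0.743, -1.878]
force: [0.6, -0.7, -1.2]
width: 0.0291
```

Run:
```python
from h import *
print(arm.get_state()['q'].round(2))
print(*delta(*tip(-.2,.2,45)));print(*delta(*tip(-.16,.1,45)))
```

```text
[-0.76  0.36  0.01 -0.64 -1.61  0.57]
[-0.117 -0.042  0.125] [-1.4 -2.4 -3.2]
[-0.079 -0.042  0.226] [-1.4 -2.4 -3.2]
```

Emit:
{"api": "jog_arm", "payload": {"motion": [[[-0.117,-0.042,0.125,-1.4,-2.4,-3.2,0],[-0.117,-0.042,0.125,-1.4,-2.4,-3.2,0],[-0.117,-0.042,0.125,-1.4,-2.4,-3.2,0],[-0.117,-0.042,0.125,-1.4,-2.4,-3.2,0],[-0.117,-0.042,0.125,-1.4,-2.4,-3.2,0],[-0.117,-0.042,0.125,-1.4,-2.4,-3.2,0]]]}}

```text
t: 1.5
eef_pos: [0.4887, -0.1439, 0.2152]
ee_rot: [-3.142, 0.786, -1.8]
force: [-0.4, -0.4, 0.7]
width: 0.0006
```

Run:
```python
from h import *
print(arm.get_state()['q'].round(2),arm.get_state()['width'])
print(*delta(*tip(-.2,.2,45)));print(*delta(*tip(-.16,.07,45)));print(*delta(*tip(-.099,.07,45)))
for n in("side","top"):
    im=optics.grab_frame(n)[:,:,::-1]
    cv2.imwrite(f"pics/{n}1.png",cv2.resize(im[100:300,160:330] if n=="side" else im[120:270,170:340],None,fx=3.5 if n=="top" else 3,fy=3.5 if n=="top" else 3,interpolation=cv2.INTER_CUBIC))
```

```text
[-0.49  0.32 -0.08 -0.76 -1.46  0.47] 0.0006256383959800535
[-0. -0. -0.] [0. 0. 0.]
[ 0.063 -0.     0.12 ] [0. 0. 0.]
[ 0.02  -0.     0.163] [0. 0. 0.]
```

View pics/side1.png

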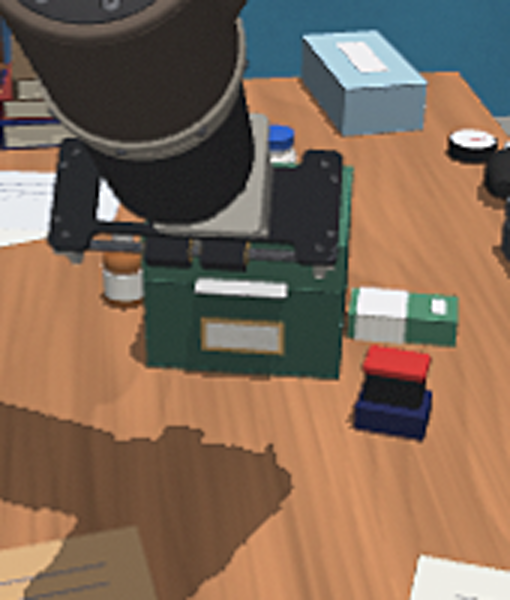

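View pics/top1.png

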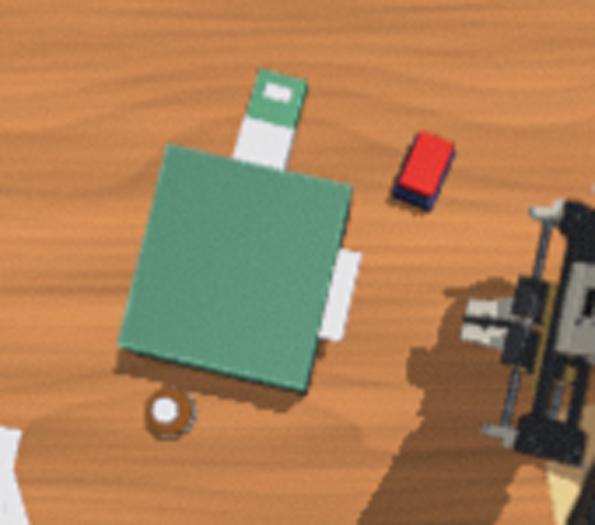

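Emit:
{"api": "jog_arm", "payload": {"motion": [[[0.031,0,0.06,0,0,0,0],[0.063,0,0.12,0,0,0,0],[0.063,0,0.12,0,0,0,0],[0.052,0,0.131,0,0,0,0],[0.04,0,0.143,0,0,0,0],[0.02,0,0.163,0,0,0,0],[0.02,0,0.163,0,0,0,0]]]}}

```text
t: 2.3
eef_pos: [0.5133, -0.0443, 0.0889]
ee_rot: [-3.135, 0.787, -1.796]
force: [0.1, -0.9, -0.0]
width: 0.0004
```

Run:
```python
from h import *
s=arm.get_state();print(s['force'],*delta(*tip(-.099,.07,45)))
for n in("side","top"):
    im=optics.grab_frame(n)[:,:,::-1]
    cv2.imwrite(f"pics/{n}2.png",cv2.resize(im[130:260,180:320] if n=="side" else im[150:250,200:320],None,fx=4.5,fy=4.5,interpolation=cv2.INTER_CUBIC))
for i,th in enumerate(np.linspace(.175,1.4,8)):
    phi=45 if th<.8 else min(np.degrees(th),65); a=lipT(th,phi)
    print(round(th,3),round(phi),a.round(3),*delta(*tip(a[0],a[1],phi)))
```

```text
[ 0.07008066 -0.91373222 -0.01521462] [0.004 0.001 0.001] [-0.2  0.1  0.2]
0.175 45 [-0.097  0.111] [-0.029  0.001 -0.025] [-0.2 -0.   0.2]
0.35 45 [-0.088  0.142] [-0.057  0.001 -0.041] [-0.2 -0.   0.2]
0.525 45 [-0.075  0.171] [-0.087  0.001 -0.052] [-0.2 -0.   0.2]
0.7 45 [-0.056  0.198] [-0.119  0.    -0.058] [-0.2 -0.   0.2]
0.875 50 [-0.035  0.22 ] [-0.152  0.    -0.059] [-0.2  5.1  0.2]
1.05 60 [-0.011  0.239] [-0.186  0.    -0.054] [-0.2 15.2  0.2]
1.225 65 [0.017 0.253] [-0.217  0.    -0.044] [-0.2 20.   0.2]
1.4 65 [0.048 0.261] [-0.245  0.    -0.028] [-0.2 20.   0.2]
```

View pics/side2.png

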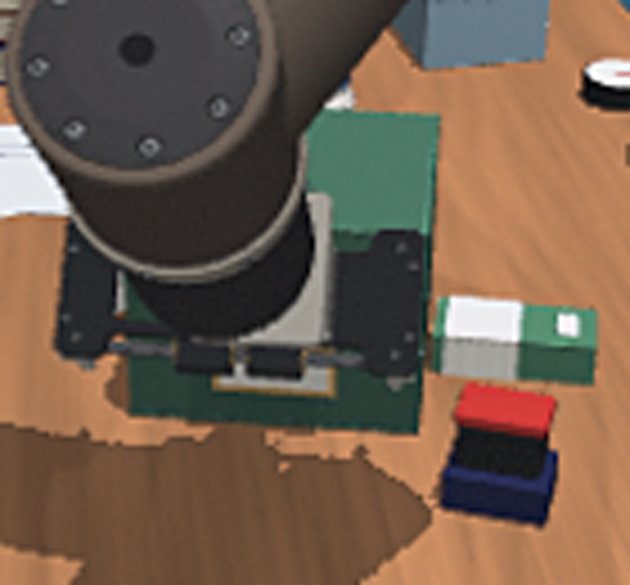

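View pics/top2.png

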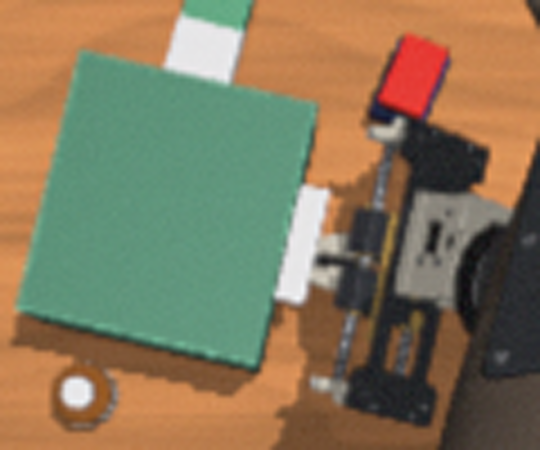

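The fingertips are under the lip: in the top view the lip overlaps them at about (320,255). The stamp at (412,75) is clear. I'll lift now.

Emit:
{"api": "jog_arm", "payload": {"motion": [[[-0.008,0.001,-0.011,0,0,0,0],[-0.017,0.001,-0.018,0,0,0,0],[-0.029,0.001,-0.025,0,0,0,0],[-0.043,0.001,-0.033,0,0,0,0],[-0.057,0.001,-0.041,0,0,0,0],[-0.072,0.001,-0.047,0,0,0,0],[-0.087,0.001,-0.052,0,0,0,0],[-0.087,0.001,-0.052,0,0,0,0]]]}}

```text
t: 3.2
eef_pos: [0.5181, -0.0217, 0.19]
ee_rot: [-3.128, 0.785, -1.791]
force: [0.3, -0.5, 0.2]
width: 0.0
```

Run:
```python
from h import *
s=arm.get_state();print(s['force'],s['moment'])
for n in("side","top"):
    im=optics.grab_frame(n)[:,:,::-1]
    cv2.imwrite(f"pics/{n}3.png",cv2.resize(im[100:260,160:320] if n=="side" else im[150:250,180:320],None,fx=3.7,fy=3.7,interpolation=cv2.INTER_CUBIC))
for i,th in enumerate(np.arange(.525,1.5,.0875)):
    phi=45 if th<.8 else min(np.degrees(th),65); a=lipT(th,phi)
    print(round(th,3),round(phi),a.round(3),*delta(*tip(a[0],a[1],phi)))
```

```text
[ 0.33739897 -0.47787806  0.20764082] [-2.60937764  0.57296788 -0.11731288]
0.525 45 [-0.075  0.171] [ 0.001 -0.     0.001] [-0.2 -0.   0.3]
0.612 45 [-0.066  0.185] [-0.015 -0.    -0.003] [-0.2 -0.   0.3]
0.7 45 [-0.056  0.198] [-0.031 -0.    -0.005] [-0.2 -0.   0.3]
0.788 45 [-0.045  0.21 ] [-0.047 -0.001 -0.006] [-0.2 -0.   0.3]
0.875 50 [-0.035  0.22 ] [-0.064 -0.001 -0.006] [-0.3  5.1  0.3]
0.963 55 [-0.023  0.23 ] [-0.081 -0.001 -0.004] [-0.3 10.1  0.3]
1.05 60 [-0.011  0.239] [-0.098 -0.001 -0.002] [-0.3 15.1  0.3]
1.138 65 [0.002 0.246] [-0.114 -0.001  0.003] [-0.3 20.   0.2]
1.225 65 [0.017 0.253] [-0.129 -0.001  0.009] [-0.3 20.   0.2]
1.313 65 [0.032 0.257] [-0.143 -0.001  0.016] [-0.3 20.   0.2]
1.4 65 [0.048 0.261] [-0.157 -0.001  0.025] [-0.3 20.   0.2]
1.488 65 [0.064 0.263] [-0.17  -0.001  0.035] [-0.3 20.   0.2]
```

View pics/side3.png

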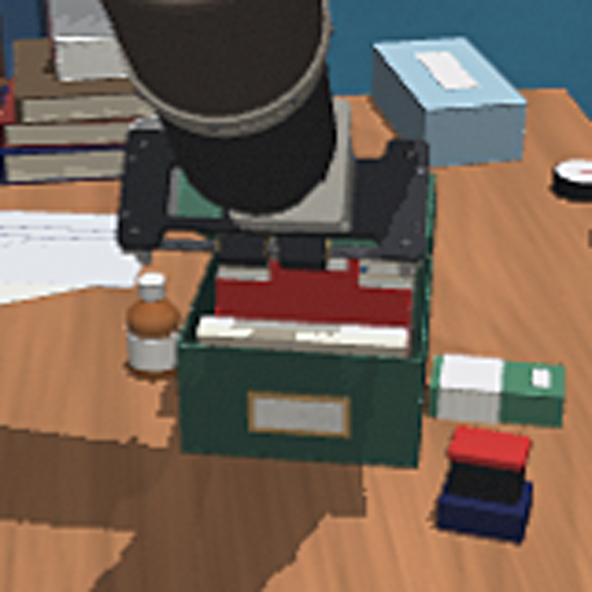

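View pics/top3.png

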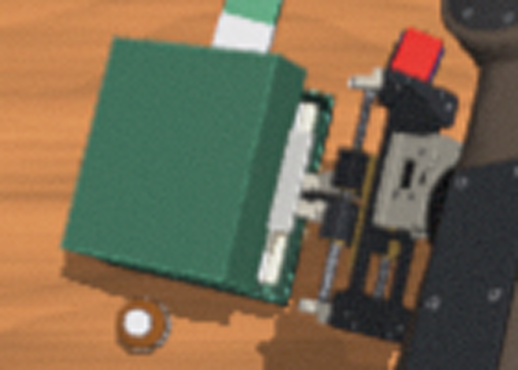

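The lid is half open and resting on the fingertips (lip edge about (300,185) in the top crop). The box hasn't moved, and the bottle, carton and stamp haven't either.

Emit:
{"api": "jog_arm", "payload": {"motion": [[[-0.015,0,-0.003,0,0,0,0],[-0.031,0,-0.005,0,0,0,0],[-0.047,0,-0.006,0,0,0,0],[-0.064,0,-0.006,0,5,0,0],[-0.081,0,-0.004,0,10,0,0],[-0.098,0,-0.002,0,15,0,0],[-0.114,0,0.003,0,20,0,0],[-0.122,0,0.006,0,20,0,0]]]}}

```text
t: 4.1
eef_pos: [0.5377, 0.0686, 0.2709]
ee_rot: [-3.132, 0.434, -1.793]
force: [0.2, 0.2, -0.1]
width: 0.0005
```

Run:
```python
from h import *
s=arm.get_state();print(s['q'].round(2),s['force'])
im=optics.grab_frame("top")[:,:,::-1]
cv2.imwrite(f"pics/top4.png",cv2.resize(im[130:260,160:320],None,fx=3.7,fy=3.7,interpolation=cv2.INTER_CUBIC))
for i,th in enumerate(np.arange(1.225,1.6,.05)):
    a=lipT(th,65)
    print(round(th,3),a.round(3),*delta(*tip(a[0],a[1],65)))
```

```text
[ 0.2   0.09 -0.19 -0.43 -1.14 -0.27] [ 0.24164931  0.22077995 -0.14054416]
1.225 [0.017 0.253] [-0.005 -0.002 -0.   ] [-0.3  0.   0.4]
1.275 [0.025 0.256] [-0.014 -0.002  0.001] [-0.3  0.   0.4]
1.325 [0.034 0.258] [-0.023 -0.002  0.003] [-0.3  0.   0.4]
1.375 [0.043 0.26 ] [-0.032 -0.002  0.005] [-0.3  0.   0.4]
1.425 [0.052 0.262] [-0.041 -0.002  0.007] [-0.3  0.   0.4]
1.475 [0.062 0.263] [-0.05  -0.002  0.01 ] [-0.3  0.   0.4]
1.525 [0.071 0.263] [-0.059 -0.002  0.013] [-0.3  0.   0.4]
1.575 [0.08  0.264] [-0.067 -0.002  0.017] [-0.3  0.   0.4]
```

View pics/top4.png

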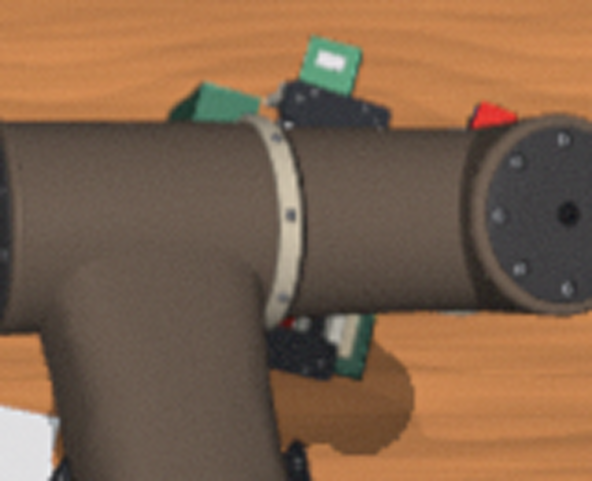

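Run:
```python
from h import *
im=optics.grab_frame("side")[:,:,::-1]
cv2.imwrite(f"pics/side4.png",cv2.resize(im[0:260,100:400],None,fx=2.3,fy=2.3,interpolation=cv2.INTER_CUBIC))
```

```text
(no output)
```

View pics/side4.png

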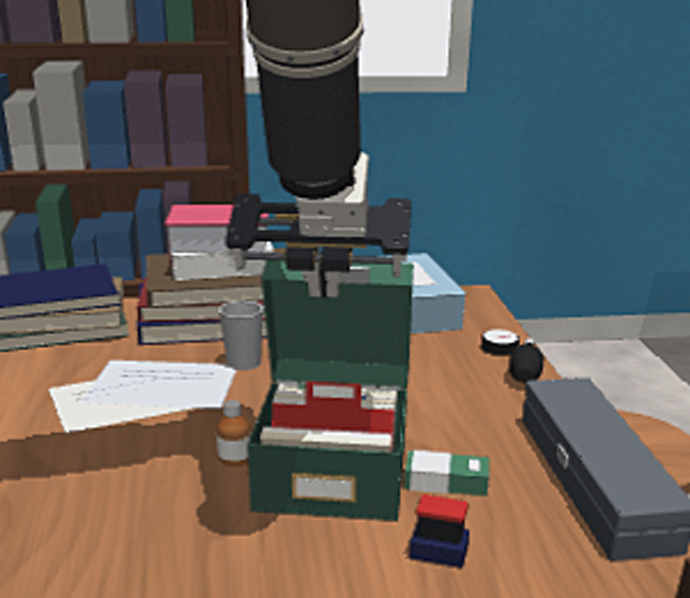

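The fingertips hold the lid nearly upright at (322,280) in the crop, with the arm well above it. I'll push it on past the tipping point.

Emit:
{"api": "jog_arm", "payload": {"motion": [[[-0.014,0,0.001,0,0,0,0],[-0.023,0,0.003,0,0,0,0],[-0.032,0,0.005,0,0,0,0],[-0.041,0,0.007,0,0,0,0],[-0.046,0,0.008,0,0,0,0],[-0.046,0,0.008,0,0,0,0],[-0.03,0,0.004,0,0,0,0],[-0.01,0,0,0,0,0,0]]]}}

```text
t: 5.0
eef_pos: [0.5388, 0.0768, 0.2738]
ee_rot: [-3.134, 0.437, -1.793]
force: [0.4, 0.1, -0.1]
width: 0.0007
```

Run:
```python
from h import *
s=arm.get_state();print(s['force'])
im=optics.grab_frame("side")[:,:,::-1]
cv2.imwrite(f"pics/side5.png",cv2.resize(im[60:260,130:350],None,fx=3,fy=3,interpolation=cv2.INTER_CUBIC))
im=optics.grab_frame("top")[:,:,::-1]
cv2.imwrite(f"pics/top5.png",cv2.resize(im[130:260,160:320],None,fx=3.7,fy=3.7,interpolation=cv2.INTER_CUBIC))
```

```text
[ 0.40743371  0.10024925 -0.0845305 ]
```

View pics/side5.png

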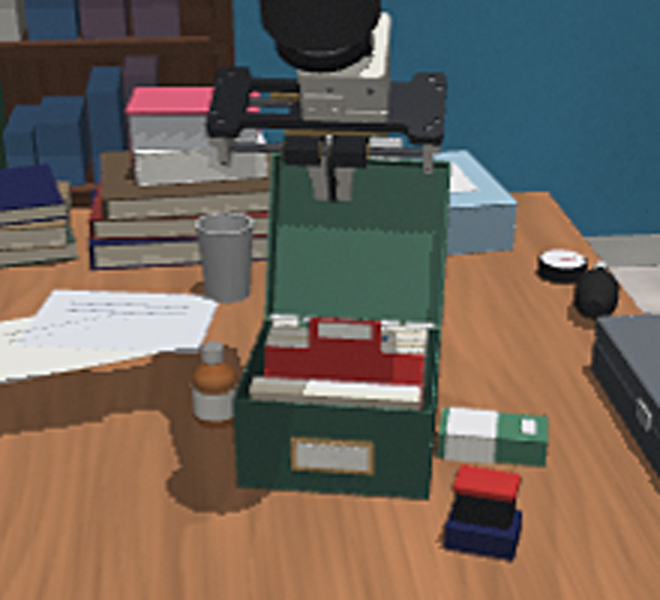

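Run:
```python
from h import *
print(proj("side",box_pts(BP,[[.0197,0,.130],[.0197,.035,.130],[.0197,-.035,.130],[-.0825,.09,0],[-.0825,-.09,0]])))
for a in((.05,.25),(.05,.16),(.05,.114),(-.01,.114)): print(a,*delta(*tip(*a,90,0)))
```

```text
[[244.47767235 165.91480681]
 [232.24376032 165.26567903]
 [256.76641174 166.56869278]
 [208.34160025 222.13834808]
 [272.71122766 226.23698782]]
(0.05, 0.25) [-0.037 -0.01   0.018] [-0.2 25.   0.2]
(0.05, 0.16) [ 0.001 -0.01   0.1  ] [-0.2 25.   0.2]
(0.05, 0.114) [ 0.021 -0.009  0.141] [-0.2 25.   0.2]
(-0.01, 0.114) [ 0.075 -0.009  0.116] [-0.2 25.   0.2]
```

View pics/top5.png

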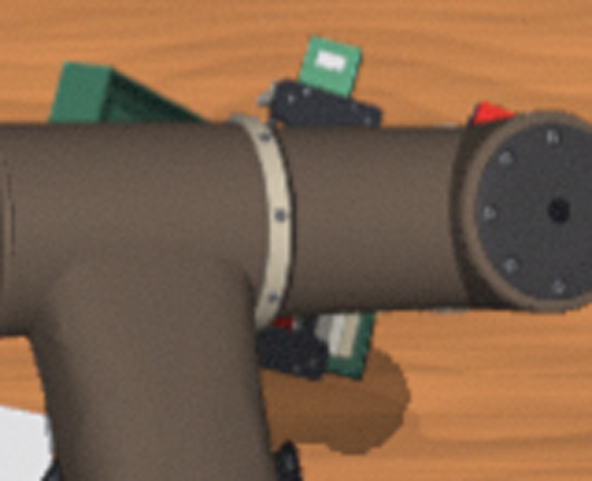

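The lid is lying open, the box hasn't moved, and the tab sits within 1 px of the prediction. Next I'll turn the tool upright and come down behind the tab.

Emit:
{"api": "jog_arm", "payload": {"motion": [[[-0.012,-0.003,0.006,0,8,0,0],[-0.025,-0.006,0.012,0,16,0,0],[-0.037,-0.01,0.018,0,25,0,0],[-0.037,-0.01,0.018,0,25,0,0],[-0.018,-0.01,0.06,0,25,0,0],[0.001,-0.01,0.1,0,25,0,0],[0.001,-0.01,0.1,0,25,0,0],[0.001,-0.01,0.1,0,25,0,0]]]}}

```text
t: 5.9
eef_pos: [0.5581, 0.1128, 0.1827]
ee_rot: [-3.137, -0.001, -1.799]
force: [0.5, 0.0, 1.6]
width: 0.0003
```

Run:
```python
from h import *
s=arm.get_state();print(s['force'])
for a in((.05,.16),(.05,.114),(-.01,.114),(-.03,.114)): print(a,*delta(*tip(*a,90,0)))
im=optics.grab_frame("side")[:,:,::-1]
cv2.imwrite(f"pics/side6.png",cv2.resize(im[60:260,130:350],None,fx=3,fy=3,interpolation=cv2.INTER_CUBIC))
```

```text
[0.47842189 0.00987801 1.57301573]
(0.05, 0.16) [0.    0.001 0.001] [-0.3 -0.   0.1]
(0.05, 0.114) [0.    0.001 0.047] [-0.3 -0.   0.1]
(-0.01, 0.114) [0.06  0.001 0.047] [-0.3 -0.   0.1]
(-0.03, 0.114) [0.08  0.001 0.047] [-0.3 -0.   0.1]
```

View pics/side6.png

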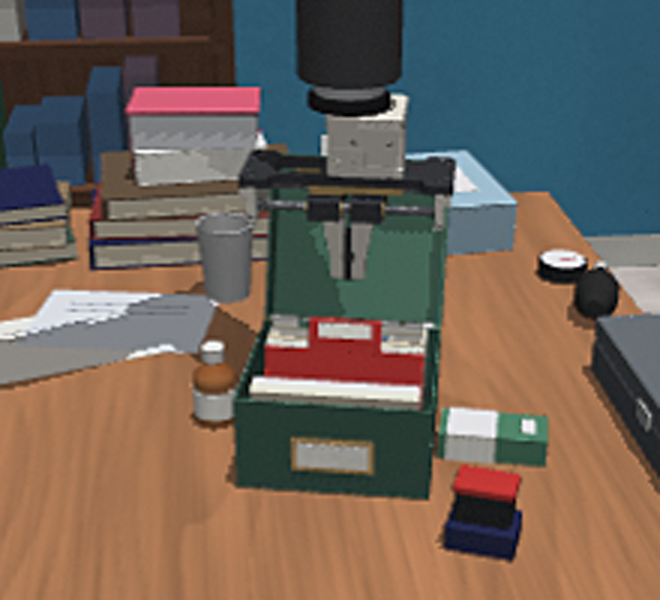

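The fingertips at (348,275) line up with the tab at (346,325). I'll lower and push forward.

Emit:
{"api": "jog_arm", "payload": {"motion": [[[0,0,0.023,0,0,0,0],[0,0,0.046,0,0,0,0],[0,0,0.046,0,0,0,0],[0.01,0,0.046,0,0,0,0],[0.018,0,0.046,0,0,0,0],[0.026,0,0.046,0,0,0,0],[0.034,0,0.046,0,0,0,0],[0.04,0,0.046,0,0,0,0]]]}}

```text
t: 6.75
eef_pos: [0.5502, 0.0734, 0.1386]
ee_rot: [-3.134, 0.002, -1.799]
force: [-0.2, 0.7, -0.5]
width: 0.0005
```

Run:
```python
from h import *
s=arm.get_state();print(s['force'])
for a in((-.01,.114),(-.02,.114),(-.02,.25)): print(a,*delta(*tip(*a,90,0)))
im=optics.grab_frame("side")[:,:,::-1]
cv2.imwrite(f"pics/side7.png",cv2.resize(im[60:260,130:350],None,fx=3,fy=3,interpolation=cv2.INTER_CUBIC))
```

```text
[-0.23241085  0.66182019 -0.47324822]
(-0.01, 0.114) [0.02  0.002 0.003] [-0.4  0.1  0.1]
(-0.02, 0.114) [0.03  0.002 0.003] [-0.4  0.1  0.1]
(-0.02, 0.25) [ 0.03   0.001 -0.133] [-0.4  0.1  0.1]
```

View pics/side7.png

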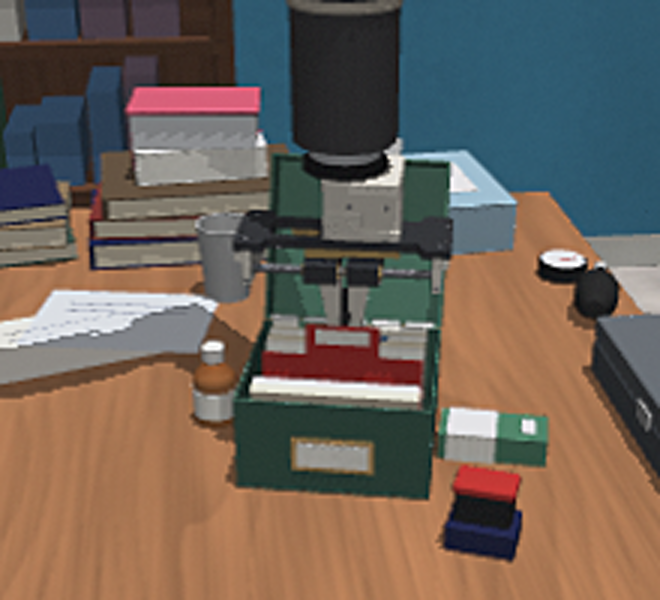

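The fingertips are behind the tab (about (343,325)) and the guide has begun to tilt forward. I'll keep pushing past upright, then back off and go up.

Emit:
{"api": "jog_arm", "payload": {"motion": [[[0.008,0,0.002,0,0,0,0],[0.016,0,0.002,0,0,0,0],[0.024,0,0.002,0,0,0,0],[0.032,0,0.002,0,0,0,0],[0.034,0,0.002,0,0,0,0],[0.034,0,0.002,0,0,0,0],[0.02,0,0,0,0,0,0],[0.01,0,-0.005,0,0,0,0]]]}}

```text
t: 7.6
eef_pos: [0.5479, 0.0641, 0.1434]
ee_rot: [-3.135, 0.001, -1.8]
force: [-0.1, 0.3, -0.5]
width: 0.0007
```

Emit:
{"api": "jog_arm", "payload": {"motion": [[[0,0,-0.04,0,0,0,0],[0,0,-0.08,0,0,0,0],[0,0,-0.12,0,0,0,0],[0,0,-0.16,0,0,0,0],[0,0,-0.2,0,0,0,0],[0,0,-0.2,0,0,0,0]]]}}

```text
t: 8.2
eef_pos: [0.5489, 0.0656, 0.3503]
ee_rot: [-3.125, 0.006, -1.798]
force: [1.2, -0.8, -0.2]
width: 0.0003
```

Run:
```python
from h import *
s=arm.get_state();print(s['force'],s['q'].round(2))
im=optics.grab_frame("side")[:,:,::-1]
cv2.imwrite(f"pics/side8.png",cv2.resize(im[60:260,130:350],None,fx=3,fy=3,interpolation=cv2.INTER_CUBIC))
print(proj("side",box_pts(BP,[[-.012-.128*np.sin(.35),0,.006+.128*np.cos(.35)]])),*delta([.35,-.45,.35],tip(0,0,90)[1]))
```

```text
[ 1.18392348 -0.81066222 -0.23908043] [ 0.48  0.1  -0.11  0.01 -1.35 -0.71]
[[241.43598055 179.68236113]] [ 0.547  0.076 -0.006] [-0.7  0.3  0.2]
```

View pics/side8.png

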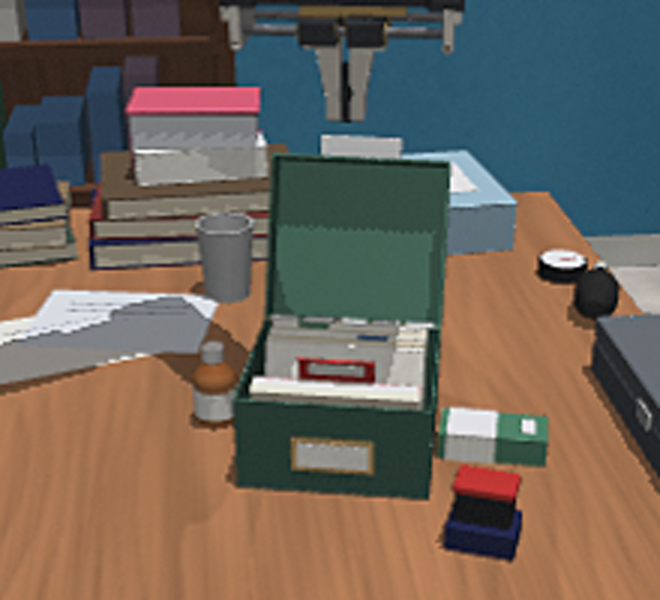

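The guide is tipped forward: its tab's top edge at (242,180) matches the predicted stop position (241,180). The lid is open. I'll move the arm aside for a final check from above.

Emit:
{"api": "jog_arm", "payload": {"motion": [[[0.05,0,0,0,0,0,0],[0.1,0,0,0,0,0,0],[0.15,0,0,0,0,0,0],[0.2,0,0,0,0,0,0],[0.26,0,0,0,0,0,0],[0.32,0,0,0,0,0,0],[0.32,0,0,0,0,0,0],[0.32,0,0,0,0,0,0]]]}}

```text
t: 9.05
eef_pos: [0.475, -0.2478, 0.3445]
ee_rot: [-3.131, 0.005, -1.801]
force: [-0.3, 0.9, -0.9]
width: 0.0005
```

Run:
```python
from h import *
a=cv2.imread("pics/top0.png"); b=optics.grab_frame("top")[:,:,::-1]
cv2.imwrite("pics/top9.png",cv2.resize(np.hstack([a[90:260,90:320],b[90:260,90:320]]),None,fx=1.7,fy=1.7,interpolation=cv2.INTER_CUBIC))
s0=cv2.imread("pics/side0.png"); s=optics.grab_frame("side")[:,:,::-1]
cv2.imwrite("pics/side9.png",cv2.resize(np.hstack([s0[90:260,110:330],s[90:260,110:330]]),None,fx=1.8,fy=1.8,interpolation=cv2.INTER_CUBIC))
```

```text
(no output)
```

View pics/top9.png

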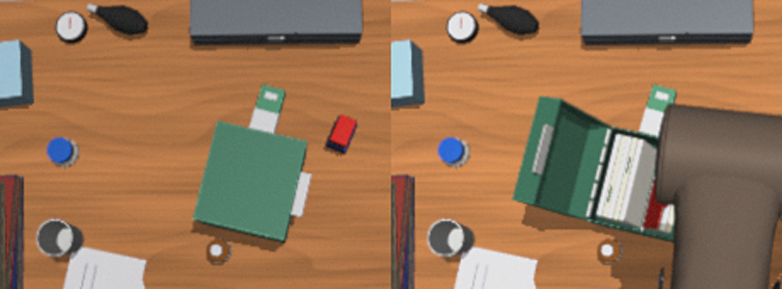

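View pics/side9.png

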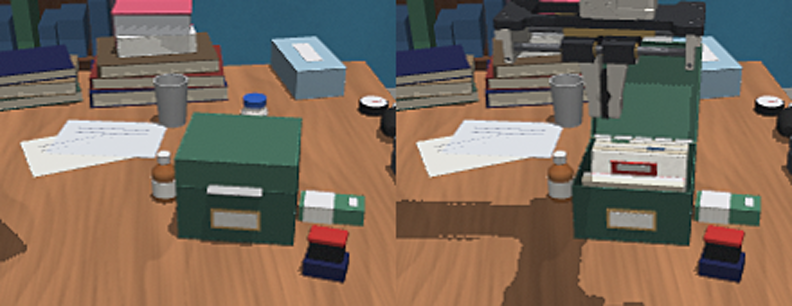

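```bash
python3 -c "
from station import arm
s=arm.get_state();print(s['t'],abs(s['qd']).max());print(arm.job_done())"
```

```text
9.15 0.025624506242254257
the job is handed in; nothing more can be done
None
```

The card box is ready. The lid is open and lying back by its own weight, and the red guide is tipped forward onto the front cards. I handed the job in at about 9 s.

I pushed the lid up by its thumb lip and over with closed fingertips. I then came down behind the red tab, pushed it forward past upright, and moved the arm clear.

- **Lid:** the last pictures show it open and resting back with nothing touching it.
- **Guide:** its tab is within about 1 px of where it should be when leaning fully forward.
- **Box and nearby items:** the box, bottle, green carton, stamp and tumbler show no visible shift against the first pictures. The ointment jar is unmoved in the top view. The arm hid the stamp and part of the box from the top camera in the last picture, so for those I relied on the side view.
- **Not checked at the end:** the red carton and thermometer case, which were far from the work area. The arm only passed above that part of the desk on its way in.
- **Forces:** tool force readings stayed below 2 N each time I read them, and no check failed or disagreed.

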